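Put the key fob away and latch the key box

TASK

Put the key fob flat into the open well of the key box on the console - set it in, don't drop it - then slide the clear cover shut by pushing its upright tab, until the latch clicks and the cover stays shut by itself when you let go. Push steadily and gently (push the tab, don't pinch it, and don't slam or force the cover), and leave the other things on the mat where they are.

Things in the scene. Friction and masses are not known exactly. Their poses are not given: they have to be found in the camera images.
- fob_center (a point): Centre of the loose key fob in its green silicone cover: a rounded slab 60 (its x, long) x 34 (its y) x 18 mm (its z), about 60 g (varies), lying flat on the rubber mat (mat top at z = 4 mm), so its centre starts 9 mm above the mat.
- box: Grey steel key box fixed on the mat: 255 mm long (its x), 120 wide (its y), 40 high; two steel rails 7 mm wide along its long sides rise to 51 mm. Origin: underside (mat level), mid-width; it runs from x = -135 to +120 mm. Towards -x is a closed deck where the open cover is parked, towards +x the open well. The cover closes along the box's +x.
- well (a point): Centre of the floor of the well: an open pocket 85 mm (box x) by 92 mm (box y) with its floor 10 mm above the mat and its rim 40 mm above the mat. The fob lies in it with room to spare, its centre then 9 mm above this point.
- cover (a joint): Opening of the clear cover in m: 0 nominally shut (it catches between -0.010 and +0.009, see box_end), 0.105 to 0.120 at the start, growing towards the box's -x. It slides with 0.8 N of friction and stays where left, but in the last 20 mm or so before the catch the ejector rods push it back with 2 to 4 N: let go before the click, it springs back to 0.012 or more.
- tab (a point): Middle of the push face of the cover's upright dark steel tab, which moves with the cover: a plate 10 mm thick (box x), 60 wide (box y), 46 to 80 mm above the mat. The face looks to the box's -x; this point is 63 mm above the mat and, along box x, 7 mm minus the opening from the box origin.
- bowl: Bystander: matte grey bowl, 130 mm across, 50 mm high, loose. Origin: centre of its underside.
- carabiner: Bystander: aluminium carabiner, about 70 x 44 x 8 mm, lying flat, loose. Origin: centre of its underside.
- mints: Bystander: stainless cylinder mint dispenser with push top, 48 mm across, 78 mm high, loose. Origin: centre of its underside.
- bell: Bystander: chrome desk bell with a lever striker on top, 80 mm across, 59 mm high, loose. Origin: centre of its underside.
- box_end (a point): Top of the box's +x end (on the box, 40 mm above the mat). Here stands a dark steel keeper (40 mm before to 20 mm beyond along box x, up to 88 mm above the mat) with a sprung latch pawl, two ejector rods and two rubber bumpers facing -x. The keeper's place along box x varies by up to 8 mm either way from episode to episode, and the place where the cover catches varies with it.
- panel (a point): Centre of the top face of the cover's clear plastic panel, 121 (box x) x 104 x 4 mm, 46 mm above the mat. Just before the click the pawl resists too: about 10 N of push in all (friction on the tab adds a little). Past it rubber bumpers stop the cover, stiffening 8 N per mm: 18 N of push means it has clicked in. The hand's force on cover or tab must never exceed 30 N, pinching included.

How it is judged:
By the outcome, as a careful person would: the job done as asked, in the order asked, and still so for the second after the job is handed in, with the robot touching nothing.
It also fails if it takes over 54 s, if anything falls off the work surface, if the arm or the gripper's body presses on something with over 40 N, if the wrist force passes 120 N, or if a joint passes its speed limit or range.

ROBOT

A 7-joint arm with a two-finger parallel gripper is mounted at the origin on the work surface. World frame = base frame: x ahead of the robot, y to its left, z up, the work surface at z = 0. Lengths are in m, angles in rad, forces in N, time in s.
With the tool pointing down it reaches from about 0.4 to 0.85 m from the base axis. Payload 10.4 kg.
Tool frame: the origin (TCP) lies between the finger pads; the fingertips stand r.nose_length ahead of it and the grasp point (between the pads) lies 6 mm ahead of it (r.nose_length is the distance from the TCP to the fingertips, in m); z points along the fingers, x is the direction in which the jaws open and shut, and the axes are right-handed (so a half turn about z gives the same grasp; the last joint's range is limited). The gripper opens to 87 mm and grips with 3 to 60 N. Pads are 19 mm wide; open, the fingers measure 117 mm over their backs; the gripper's body (75 mm by 190 mm) begins 51 mm behind the grasp point.
Start: joints at [1.138, 0.332, -0.065, 1.46, 0.022, 1.35, -0.088], TCP at [0.249, -0.573, 0.248] pointing down, gripper open.
Joint ranges: [-2.6, 2.6], [-0.5, 2.12], [-1.47, 1.34], [0.16, 2.42], [-1.27, 4.41], [0.06, 2.06], [-2.6, 2.6]. Speed limits (rad/s): [2.22, 2.22, 2.79, 2.79, 3.14, 3.14, 3.14].

INTERFACE

Orientations are given as a unit quaternion [x, y, z, w].
In Python, from bench import r gives the robot as it stands. The module is installed in compiled form; this text tells all that it offers.
- The arm moves only by the shell command python3 -m creep 'ROWS' [OPENING] [FORCE]. ROWS is JSON, a list of rows, each an object of numbers: "x", "y", "z": the shift along the world's x, y, z in m; "spin": the turn about the world's z in degrees. In form: [{"x": .., "y": .., "z": .., "spin": ..}, ...]. A call has 1 to 12 rows; each row is the pose to reach, as a shift and turn from the pose commanded when the call began; what a row does not reach only later rows make up. A row lasts 1/8 s, in which the tool goes at most 62.5 mm and 10.7 degrees, less where a joint would pass 70% of its speed; a pose out of reach is approached as far as the arm can. A call with a gripper value outside its range is refused whole. OPENING is the finger opening in m, from 0 to 0.087, set as the call begins (- or left out, the last holds). The fingers move at their own pace and stop on an object; FORCE is the grip in N (left out, the last holds). Time passes only in rows, so rows that repeat a pose let the fingers close. It gives the time, the measured TCP pose, the force and the opening at its end, in the units of the state.
- r.read_state(): the state, without advancing time (a new reading comes with each control period).
- r.camera(name): name is "scene" or "top" or "wrist"; returns a dict with "pixels" (420x560x3 uint8, blue, green, red), "z_map" (420x560 float32, m along the optical axis (not along the pixel's ray), 0 where there is no reading), "K" (3x3 intrinsics, pixels), "k1" (the pictures are not rectified: a ray, as slopes to the right and down, at radius r is drawn at 1 + k1 r^2 times it, then the intrinsics apply), "R" (3x3) and "t" (3): a world point X has camera coordinates R X + t. Camera axes: x right, y down, z forward; pixel columns grow to the right and rows downward; lengths in m; the calibration is good to about 2 mm. A picture is of the moment at which its call begins.
- r.close_job(): hands the job in, once; it reports no verdict.
The state is a dict: "time": time; "joint_positions": joint angles; "joint_vel": joint speeds; "joint_torque": joint torques, N m; "ee_pos": TCP position; "eef_rot": TCP orientation; "ft_force": force on the tool from outside, world axes, zero at the start; "torque": the same for the moment, N m; "width": finger opening in m.
Only numpy, scipy, OpenCV 4.12 (cv2) and the standard library are available. Lean on these libraries where they do the work, as an engineer would, in place of code of your own. Each camera call takes 0.05 s, during which the arm holds its last target. There are 200 camera calls.

## Working session

There is one attempt and no reset: what is moved stays moved. The work goes in short steps, Python scripts to look and compute and a shell command to move; the robot and the scene stay as the last step left them, time stands still between calls to the robot, and variables do not carry over. Pictures are saved under pics/ and viewed, about 8 in all and at most 12, crops included, and the job is handed in when it is done.

```bash
mkdir -p pics; cat > h.py <<'E'
import numpy as np, cv2
from bench import r
def cam(n,f=None):
    c=r.camera(n)
    if f: cv2.imwrite('pics/'+f,c['pixels'])
    np.savez('last_'+n+'.npz',**{k:np.asarray(v) for k,v in c.items()})
    return c
def load(n): return dict(np.load('last_'+n+'.npz'))
def ray(c,u,v):
    K=c['K'];k=float(c['k1'])
    d=np.stack([(np.asarray(u,float)-K[0,2])/K[0,0],(np.asarray(v,float)-K[1,2])/K[1,1]],-1)
    s=d.copy()
    for _ in range(20): s=d/(1+k*(s**2).sum(-1,keepdims=True))
    return np.concatenate([s,np.ones_like(s[...,:1])],-1)
def cloud(c):
    v,u=np.mgrid[0:420,0:560]
    P=ray(c,u,v)*c['z_map'][...,None]
    W=(P-c['t'])@c['R']; W[c['z_map']==0]=np.nan
    return W
def atz(c,u,v,z):
    d=ray(c,u,v)@c['R']; o=-c['R'].T@c['t']
    return o+d*((z-o[2])/d[...,2])[...,None]
E
python3 - <<'E'
from h import *
s=r.read_state(); print(s['time'],s['ee_pos'],s['eef_rot'],s['width'],r.nose_length)
c=cam('top','top0.png'); d=cam('scene','scene0.png')
for q in(c,d): print(q['K'],q['k1'],-q['R'].T@q['t'])
E
```

```text
0.0 [ 0.24887986 -0.57292981  0.2467563 ] [ 8.36202566e-01 -5.48420252e-01 -6.13745609e-04 -3.46467903e-04] 0.08713194502191203 0.025
[[401.03671822   0.         272.03057104]
 [  0.         401.03671822 206.33743645]
 [  0.           0.           1.        ]] 0.003029793371546043 [0.41268915 0.04000015 0.88272673]
[[407.88839476   0.         282.64333899]
 [  0.         407.88839476 209.05570083]
 [  0.           0.           1.        ]] -0.10705116479458215 [1.1979714  0.56039817 0.74233098]
```

View pics/top0.png

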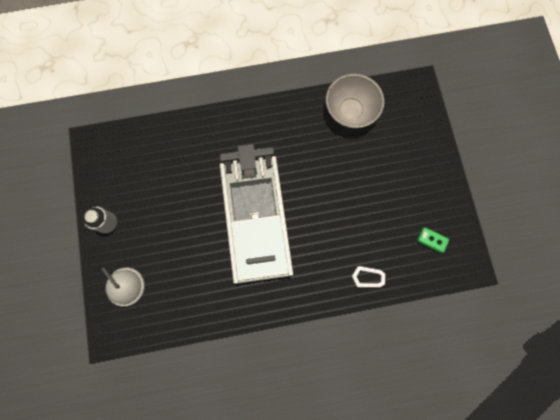

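View pics/scene0.png

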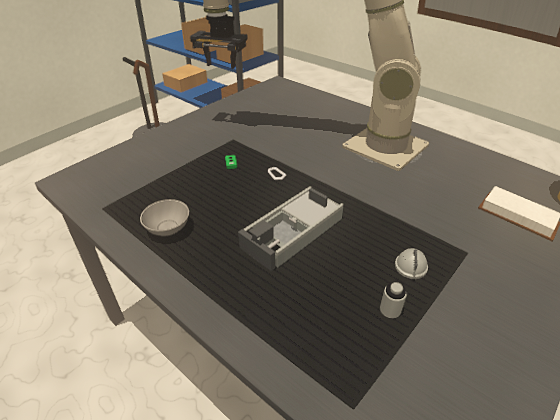

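The top view shows the fob at (434,240), with the carabiner at (369,277) and the bowl at (355,103). The box runs from the keeper at (247,158) down to (262,280), with the tab at (261,260). The well at (254,200) is open. Next I'll measure these.

```bash
python3 - <<'E'
from h import *
c=load('top'); W=cloud(c)
hsv=cv2.cvtColor(c['pixels'],cv2.COLOR_BGR2HSV)
g=(cv2.inRange(hsv,(45,120,60),(85,255,255))>0)
# fob top at z=.022
v,u=np.nonzero(g); print(len(v),np.nanmedian(W[g],0))
P=atz(c,u,v,.022)[:,:2].astype(np.float32); hull=cv2.convexHull(P); print('fob',cv2.minAreaRect(hull*1000))
def reg(u0,u1,v0,v1,z0,z1):
    S=W[v0:v1,u0:u1].reshape(-1,3); return S[(S[:,2]>z0)&(S[:,2]<z1)]
B=reg(205,310,140,295,.036,.062); print('box',len(B),cv2.minAreaRect((B[:,:2]*1000).astype(np.float32)))
T=reg(235,290,245,275,.07,.1); print('tab',len(T),T.mean(0),T.max(0),T.min(0),cv2.minAreaRect((T[:,:2]*1000).astype(np.float32)))
Kp=reg(205,290,140,185,.075,.11); print('keeper',len(Kp),Kp.mean(0),cv2.minAreaRect((Kp[:,:2]*1000).astype(np.float32)))
# pixel points with assumed heights
for n,(a,b),z in [('railTL',(221,165),.055),('railTR',(276,157),.055),('botL',(234,283),.055),('botR',(292,275),.055),('tabL',(247,260),.084),('tabR',(275,258),.084),('carab',(369,277),.008),('bell',(125,287),.06),('bowl',(355,103),.05)]:
    print(n,atz(c,a,b,z).round(4),W[b,a].round(3))
im=cv2.resize(c['pixels'][135:295,195:315],None,fx=4,fy=4,interpolation=cv2.INTER_CUBIC); cv2.imwrite('pics/boxcrop.png',cv2.resize(im,(450,600)))
E
```

```text
397 [ 0.45196346 -0.32328649  0.02069926]
fob ((454.41046142578125, -319.7529296875), (62.31459045410156, 36.978065490722656), 51.86255645751953)
box 5267 ((576.6679077148438, 46.22216033935547), (120.2922134399414, 275.94390869140625), 87.21694946289062)
tab 163 [0.47613896 0.05086853 0.08204959] [0.48201362 0.08072308 0.08721118] [0.47027512 0.02162027 0.07014206] ((476.5281066894531, 51.22457504272461), (58.91836929321289, 10.147652626037598), 87.44327545166016)
keeper 383 [0.68696457 0.04114567 0.09061722] ((688.2196044921875, 41.036949157714844), (31.825685501098633, 53.05696105957031), 86.9966812133789)
railTL [0.6928 0.0995 0.055 ] [0.694 0.1   0.053]
railTR [ 0.6887 -0.0203  0.055 ] [ 0.706 -0.024  0.004]
botL [0.4412 0.1132 0.055 ] [0.443 0.118 0.003]
botR [ 0.4352 -0.0055  0.055 ] [ 0.437 -0.008  0.003]
tabL [0.4796 0.0779 0.084 ] [0.48  0.078 0.083]
tabR [0.4732 0.0227 0.084 ] [0.473 0.023 0.083]
carab [ 0.402  -0.1699  0.008 ] [ 0.402 -0.171  0.004]
bell [0.4736 0.3294 0.06  ] [0.475 0.334 0.046]
bowl [ 0.7825 -0.2184  0.05  ] [ 0.801 -0.231  0.009]
```

View pics/boxcrop.png

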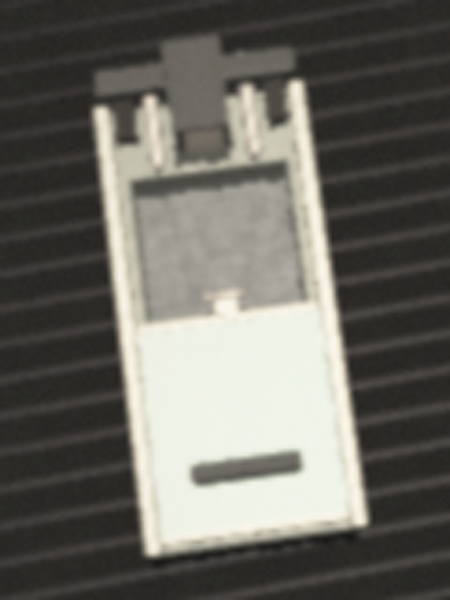

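```bash
python3 - <<'E'
from h import *
c=load('top'); W=cloud(c)
hsv=cv2.cvtColor(c['pixels'],cv2.COLOR_BGR2HSV)
g=(cv2.inRange(hsv,(45,120,60),(85,255,255))>0)
v,u=np.nonzero(cv2.morphologyEx(g.astype(np.uint8),cv2.MORPH_CLOSE,np.ones((7,7))))
P=atz(c,u,v,.022)[:,:2]; w,V=np.linalg.eigh(np.cov(P.T)); print(P.mean(0),np.sqrt(12*w),np.degrees(np.arctan2(V[1,1],V[0,1])))
o=np.array([.573,.0471]); a=np.radians(-2.9); ex=np.array([np.cos(a),np.sin(a)]); ey=np.array([-ex[1],ex[0]])
Q=W.reshape(-1,3); bx=(Q[:,:2]-o)@ex; by=(Q[:,:2]-o)@ey
m=(abs(by)<30e-3)
for x in np.arange(-.14,.145,.005):
    k=m&(abs(bx-x)<.0025); print('%.3f:%.3f'%(x,np.nanmedian(Q[k,2])),end=' ')
print()
k=(bx>.0)&(bx<.05)
for y in np.arange(-.07,.071,.005):
    j=k&(abs(by-y)<.0025); print('%.3f:%.3f'%(y,np.nanmedian(Q[j,2])),end=' ')
E
```

```text
[ 0.45403478 -0.31962719] [0.03681954 0.06116889] 53.86505815599104
-0.140:0.003 -0.135:0.006 -0.130:0.044 -0.125:0.050 -0.120:0.049 -0.115:0.049 -0.110:0.049 -0.105:0.049 -0.100:0.081 -0.095:0.083 -0.090:0.051 -0.085:0.049 -0.080:0.049 -0.075:0.049 -0.070:0.049 -0.065:0.049 -0.060:0.049 -0.055:0.049 -0.050:0.049 -0.045:0.049 -0.040:0.049 -0.035:0.049 -0.030:0.049 -0.025:0.049 -0.020:0.049 -0.015:0.049 -0.010:0.050 -0.005:0.047 0.000:0.016 0.005:0.015 0.010:0.013 0.015:0.013 0.020:0.013 0.025:0.013 0.030:0.013 0.035:0.013 0.040:0.013 0.045:0.013 0.050:0.013 0.055:0.014 0.060:0.014 0.065:0.014 0.070:0.013 0.075:0.013 0.080:0.033 0.085:0.044 0.090:0.059 0.095:0.058 0.100:0.057 0.105:0.089 0.110:0.090 0.115:0.089 0.120:0.089 0.125:0.060 0.130:0.089 0.135:0.089 0.140:0.089 0.145:nan 
-0.070:0.003 -0.065:0.003 -0.060:0.054 -0.055:0.053 -0.050:0.043 -0.045:0.014 -0.040:0.013 -0.035:0.013 -0.030:0.013 -0.025:0.013 -0.020:0.013 -0.015:0.014 -0.010:0.013 -0.005:0.014 0.000:0.014 0.005:0.014 0.010:0.013 0.015:0.013 0.020:0.014 0.025:0.013 0.030:0.013 0.035:0.013 0.040:0.014 0.045:0.025 0.050:0.043 0.055:0.054 0.060:0.054 0.065:0.003 0.070:0.002
  return np.nanmean(a, axis, out=out, keepdims=keepdims)
```

```bash
python3 -m creep '[{"x":0.025,"y":0.03,"z":0,"spin":5},{"x":0.05,"y":0.062,"z":-0.01,"spin":10},{"x":0.075,"y":0.093,"z":-0.02,"spin":15},{"x":0.1,"y":0.124,"z":-0.03,"spin":20},{"x":0.125,"y":0.155,"z":-0.04,"spin":25},{"x":0.15,"y":0.186,"z":-0.05,"spin":30},{"x":0.175,"y":0.217,"z":-0.06,"spin":36},{"x":0.195,"y":0.242,"z":-0.07,"spin":40},{"x":0.204,"y":0.251,"z":-0.07,"spin":40},{"x":0.204,"y":0.251,"z":-0.07,"spin":40}]' 0.06 15; python3 - <<'E'
from h import *
c=cam('wrist','w1.png')
W=cloud(c);hsv=cv2.cvtColor(c['pixels'],cv2.COLOR_BGR2HSV)
g=(cv2.inRange(hsv,(45,100,50),(85,255,255))>0)
v,u=np.nonzero(g);P=atz(c,u,v,.022)[:,:2].astype(np.float32); print(len(v),np.nanmedian(W[g],0),cv2.minAreaRect(P*1000))
s=r.read_state();print(s['ee_pos'],s['eef_rot'],s['time'])
E
```

```text
time: 1.35
ee_pos: [0.4533, -0.3225, 0.1778]
eef_rot: [0.973, -0.23, 0.0, 0.0]
ft_force: [-0.4, -0.5, -0.4]
width: 0.0599
1760 [ 0.45358215 -0.32221229  0.02092091] ((453.8314208984375, -321.46527099609375), (61.013851165771484, 33.90764617919922), 52.58333206176758)
[ 0.45260789 -0.32344448  0.17785108] [ 9.73081452e-01 -2.30461171e-01  8.34331064e-05  3.61239400e-04] 1.4
```

View pics/w1.png

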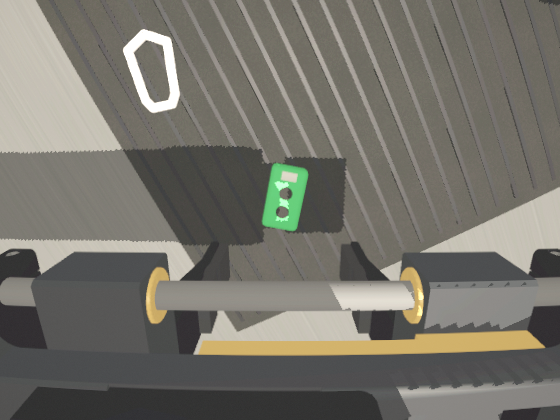

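The wrist view shows the fob at (285,197), between the fingers and about 11° off square to the jaws. I'll correct that and descend.

```bash
python3 -m creep '[{"y":0.001,"z":-0.02,"spin":-5},{"y":0.001,"z":-0.045,"spin":-10.7},{"y":0.001,"z":-0.075,"spin":-10.7},{"y":0.001,"z":-0.1,"spin":-10.7},{"y":0.001,"z":-0.12,"spin":-10.7},{"y":0.001,"z":-0.135,"spin":-10.7},{"y":0.001,"z":-0.142,"spin":-10.7},{"y":0.001,"z":-0.146,"spin":-10.7},{"y":0.001,"z":-0.146,"spin":-10.7}]' 0.06 15
python3 -m creep '[{"z":0},{"z":0},{"z":0},{"z":0},{"z":0},{"z":0}]' 0.02 15
```

```text
invalid input at $[0]: expected keys x, y, z, spin
invalid input at $[0]: expected keys x, y, z, spin
```

```bash
python3 -m creep '[{"x":0,"y":0.001,"z":-0.02,"spin":-5},{"x":0,"y":0.001,"z":-0.045,"spin":-10.7},{"x":0,"y":0.001,"z":-0.075,"spin":-10.7},{"x":0,"y":0.001,"z":-0.1,"spin":-10.7},{"x":0,"y":0.001,"z":-0.12,"spin":-10.7},{"x":0,"y":0.001,"z":-0.135,"spin":-10.7},{"x":0,"y":0.001,"z":-0.142,"spin":-10.7},{"x":0,"y":0.001,"z":-0.146,"spin":-10.7},{"x":0,"y":0.001,"z":-0.146,"spin":-10.7}]' 0.06 15
python3 -m creep '[{"x":0,"y":0,"z":0,"spin":0},{"x":0,"y":0,"z":0,"spin":0},{"x":0,"y":0,"z":0,"spin":0},{"x":0,"y":0,"z":0,"spin":0},{"x":0,"y":0,"z":0,"spin":0},{"x":0,"y":0,"z":0,"spin":0}]' 0.02 15
```

```text
time: 2.52
ee_pos: [0.4532, -0.3215, 0.0319]
eef_rot: [0.948, -0.319, 0.0, 0.0]
ft_force: [0.2, -0.3, -0.6]
width: 0.0599
time: 3.28
ee_pos: [0.4531, -0.3213, 0.0317]
eef_rot: [0.948, -0.319, 0.0, 0.0]
ft_force: [-0.1, 0.1, 2.9]
width: 0.0341
```

```bash
python3 -m creep '[{"x":0,"y":0,"z":0.01,"spin":0},{"x":0,"y":0,"z":0.03,"spin":0},{"x":0,"y":0,"z":0.06,"spin":0},{"x":0,"y":0,"z":0.09,"spin":0},{"x":0,"y":0,"z":0.11,"spin":0},{"x":0,"y":0,"z":0.12,"spin":0}]' - 15
python3 -m creep '[{"x":0.008,"y":0.018,"z":0,"spin":-3},{"x":0.022,"y":0.052,"z":0,"spin":-8},{"x":0.038,"y":0.09,"z":0,"spin":-14},{"x":0.054,"y":0.128,"z":0,"spin":-20},{"x":0.07,"y":0.166,"z":0,"spin":-26},{"x":0.086,"y":0.204,"z":0,"spin":-32},{"x":0.102,"y":0.242,"z":0,"spin":-38},{"x":0.118,"y":0.28,"z":0,"spin":-44},{"x":0.134,"y":0.318,"z":0,"spin":-50},{"x":0.148,"y":0.35,"z":0,"spin":-55},{"x":0.155,"y":0.367,"z":0,"spin":-55.7},{"x":0.155,"y":0.367,"z":0,"spin":-55.7}]' - 15
python3 - <<'E'
from h import *
c=cam('wrist','w2.png');cam('top')
E
```

```text
time: 4.03
ee_pos: [0.4534, -0.3215, 0.1531]
eef_rot: [0.948, -0.319, 0.001, 0.0]
ft_force: [0.6, 0.4, -0.6]
width: 0.0341
time: 5.52
ee_pos: [0.6078, 0.0474, 0.151]
eef_rot: [-0.69, 0.724, 0.001, -0.0]
ft_force: [-0.9, 0.1, -0.8]
width: 0.0338
```

View pics/w2.png

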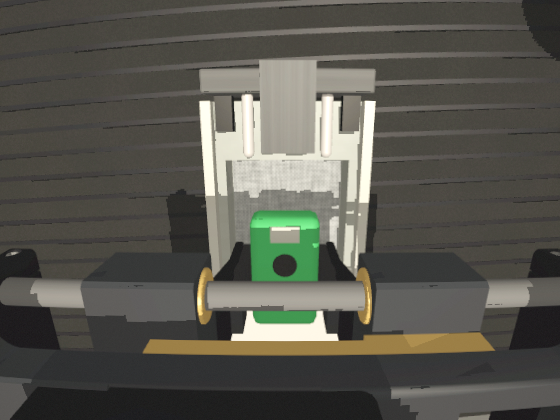

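The view shows the fob held at (285,265), square to the box, with the rails symmetric at 209 and 368. I'll lower it slowly.

```bash
python3 -m creep '[{"x":0,"y":-0.001,"z":-0.015,"spin":0},{"x":0,"y":-0.001,"z":-0.035,"spin":0},{"x":0,"y":-0.001,"z":-0.055,"spin":0},{"x":0,"y":-0.001,"z":-0.072,"spin":0},{"x":0,"y":-0.001,"z":-0.085,"spin":0},{"x":0,"y":-0.001,"z":-0.093,"spin":0},{"x":0,"y":-0.001,"z":-0.1,"spin":0},{"x":0,"y":-0.001,"z":-0.104,"spin":0},{"x":0,"y":-0.001,"z":-0.107,"spin":0},{"x":0,"y":-0.001,"z":-0.107,"spin":0}]' - 15
```

```text
time: 6.88
ee_pos: [0.6081, 0.0447, 0.0446]
eef_rot: [-0.689, 0.725, -0.0, -0.0]
ft_force: [0.4, 0.0, -0.1]
width: 0.0334
```

```bash
python3 -m creep '[{"x":0,"y":0,"z":-0.001,"spin":0},{"x":0,"y":0,"z":-0.002,"spin":0},{"x":0,"y":0,"z":-0.002,"spin":0}]' - 15; python3 -m creep '[{"x":0,"y":0,"z":-0.0005,"spin":0},{"x":0,"y":0,"z":-0.001,"spin":0},{"x":0,"y":0,"z":-0.001,"spin":0}]' - 15
```

```text
time: 7.25
ee_pos: [0.608, 0.0447, 0.0426]
eef_rot: [-0.689, 0.725, -0.0, -0.0]
ft_force: [0.2, 0.0, 0.6]
width: 0.034
time: 7.62
ee_pos: [0.6081, 0.0448, 0.0418]
eef_rot: [-0.689, 0.725, -0.0, -0.0]
ft_force: [-1.5, 0.2, 2.7]
width: 0.0344
```

The floor registers as contact (Fz +2.7 N). Now I'll release, rise and look.

```bash
python3 -m creep '[{"x":0,"y":0,"z":0,"spin":0},{"x":0,"y":0,"z":0,"spin":0},{"x":0,"y":0,"z":0,"spin":0},{"x":0,"y":0,"z":0.005,"spin":0},{"x":0,"y":0,"z":0.012,"spin":0},{"x":0,"y":0,"z":0.025,"spin":0},{"x":0,"y":0,"z":0.045,"spin":0},{"x":0,"y":0,"z":0.075,"spin":0},{"x":0,"y":0,"z":0.105,"spin":0},{"x":0,"y":0,"z":0.125,"spin":0},{"x":0,"y":0,"z":0.13,"spin":0},{"x":0,"y":0,"z":0.13,"spin":0}]' 0.048 15
python3 - <<'E'
from h import *
c=cam('wrist','w3.png');W=cloud(c)
hsv=cv2.cvtColor(c['pixels'],cv2.COLOR_BGR2HSV)
g=(cv2.inRange(hsv,(45,100,50),(85,255,255))>0); print(g.sum(),np.nanmedian(W[g],0),np.nanpercentile(W[g][:,2],[5,95]))
E
```

```text
time: 9.12
ee_pos: [0.6078, 0.0446, 0.1712]
eef_rot: [-0.689, 0.725, 0.0, -0.0]
ft_force: [-0.1, 0.2, -0.9]
width: 0.0482
2062 [0.60723393 0.04384459 0.03099233] [0.02796364 0.03237522]
```

View pics/w3.png

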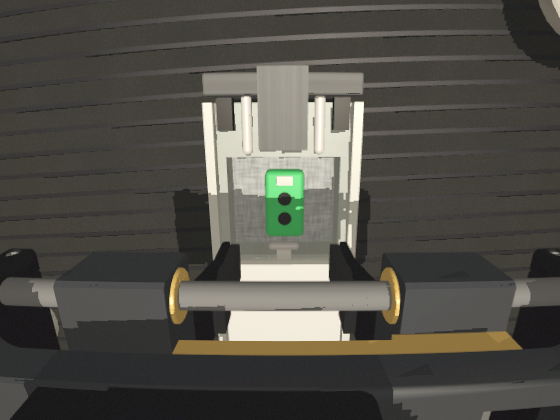

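The fob lies flat in the well at (285,203), with its top at z≈0.031–0.032 as expected. Next I'll close the fingers, go behind the tab and descend.

```bash
python3 -m creep '[{"x":-0.01,"y":0,"z":0,"spin":0},{"x":-0.03,"y":0.001,"z":0,"spin":0},{"x":-0.055,"y":0.003,"z":0,"spin":0},{"x":-0.08,"y":0.005,"z":0,"spin":0},{"x":-0.105,"y":0.006,"z":0,"spin":0},{"x":-0.13,"y":0.007,"z":0,"spin":0},{"x":-0.15,"y":0.008,"z":0,"spin":0},{"x":-0.162,"y":0.009,"z":0,"spin":0},{"x":-0.165,"y":0.009,"z":0,"spin":0},{"x":-0.165,"y":0.009,"z":0,"spin":0}]' 0 15
python3 -m creep '[{"x":0,"y":0,"z":-0.015,"spin":0},{"x":0,"y":0,"z":-0.035,"spin":0},{"x":0,"y":0,"z":-0.055,"spin":0},{"x":0,"y":0,"z":-0.072,"spin":0},{"x":0,"y":0,"z":-0.084,"spin":0},{"x":0,"y":0,"z":-0.091,"spin":0},{"x":0,"y":0,"z":-0.091,"spin":0}]'
python3 - <<'E'
from h import *
c=cam('wrist','w4.png')
E
```

```text
time: 10.42
ee_pos: [0.4433, 0.0537, 0.1716]
eef_rot: [-0.689, 0.725, -0.0, 0.0]
ft_force: [0.5, -0.1, -0.1]
width: 0.0005
time: 11.3
ee_pos: [0.4429, 0.0538, 0.0802]
eef_rot: [-0.689, 0.725, 0.0, -0.0]
ft_force: [-0.3, 0.1, 0.4]
width: 0.0007
```

View pics/w4.png

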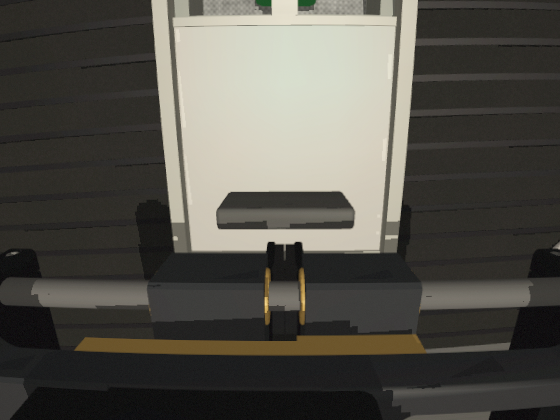

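The fingers are centred behind the tab: the tab is at (286,210) and the fingertips at (285,250). I'll start the gentle push.

```bash
python3 -m creep '[{"x":0.004,"y":0,"z":0,"spin":0},{"x":0.009,"y":-0.0005,"z":0,"spin":0},{"x":0.012,"y":-0.0005,"z":0,"spin":0},{"x":0.014,"y":-0.0007,"z":0,"spin":0},{"x":0.0155,"y":-0.0008,"z":0,"spin":0},{"x":0.017,"y":-0.0009,"z":0,"spin":0},{"x":0.0185,"y":-0.0009,"z":0,"spin":0},{"x":0.02,"y":-0.001,"z":0,"spin":0},{"x":0.0215,"y":-0.0011,"z":0,"spin":0},{"x":0.023,"y":-0.0012,"z":0,"spin":0},{"x":0.0245,"y":-0.0012,"z":0,"spin":0},{"x":0.026,"y":-0.0013,"z":0,"spin":0}]'
python3 -m creep '[{"x":0.002,"y":-0.0001,"z":0,"spin":0},{"x":0.005,"y":-0.0002,"z":0,"spin":0},{"x":0.008,"y":-0.0004,"z":0,"spin":0},{"x":0.011,"y":-0.0006,"z":0,"spin":0},{"x":0.014,"y":-0.0007,"z":0,"spin":0},{"x":0.017,"y":-0.0009,"z":0,"spin":0},{"x":0.02,"y":-0.001,"z":0,"spin":0},{"x":0.023,"y":-0.0012,"z":0,"spin":0},{"x":0.026,"y":-0.0013,"z":0,"spin":0},{"x":0.029,"y":-0.0015,"z":0,"spin":0},{"x":0.032,"y":-0.0016,"z":0,"spin":0},{"x":0.035,"y":-0.0018,"z":0,"spin":0}]'
```

```text
time: 12.85
ee_pos: [0.4691, 0.0524, 0.0806]
eef_rot: [-0.689, 0.725, -0.0, -0.0]
ft_force: [-1.6, 0.1, 0.4]
width: 0.0005
time: 14.35
ee_pos: [0.5043, 0.0506, 0.0806]
eef_rot: [-0.689, 0.725, -0.0, -0.0]
ft_force: [-1.9, 0.5, -0.2]
width: 0.0003
```

```bash
python3 -m creep '[{"x":0.003,"y":-0.0002,"z":0,"spin":0},{"x":0.006,"y":-0.0003,"z":0,"spin":0},{"x":0.009,"y":-0.0005,"z":0,"spin":0},{"x":0.012,"y":-0.0006,"z":0,"spin":0},{"x":0.015,"y":-0.0008,"z":0,"spin":0},{"x":0.018,"y":-0.0009,"z":0,"spin":0},{"x":0.021,"y":-0.001,"z":0,"spin":0},{"x":0.024,"y":-0.0012,"z":0,"spin":0},{"x":0.027,"y":-0.0013,"z":0,"spin":0},{"x":0.03,"y":-0.0015,"z":0,"spin":0},{"x":0.033,"y":-0.0016,"z":0,"spin":0},{"x":0.036,"y":-0.0018,"z":0,"spin":0}]'
python3 -m creep '[{"x":0.0015,"y":-0.0001,"z":0,"spin":0},{"x":0.003,"y":-0.0002,"z":0,"spin":0},{"x":0.0045,"y":-0.0003,"z":0,"spin":0},{"x":0.006,"y":-0.0003,"z":0,"spin":0},{"x":0.0075,"y":-0.0004,"z":0,"spin":0},{"x":0.009,"y":-0.0005,"z":0,"spin":0},{"x":0.0105,"y":-0.0006,"z":0,"spin":0},{"x":0.012,"y":-0.0006,"z":0,"spin":0}]'
```

```text
time: 15.85
ee_pos: [0.5402, 0.0488, 0.0806]
eef_rot: [-0.689, 0.725, -0.0, -0.0]
ft_force: [-1.5, 0.5, 0.9]
width: 0.0005
time: 16.85
ee_pos: [0.5513, 0.0482, 0.0804]
eef_rot: [-0.689, 0.725, 0.001, -0.001]
ft_force: [-8.1, -0.5, 5.2]
width: 0.0002
```

```bash
for i in 1; do :; done; python3 -m creep '[{"x":0.0007,"y":0,"z":0,"spin":0},{"x":0.0014,"y":-0.0001,"z":0,"spin":0},{"x":0.002,"y":-0.0001,"z":0,"spin":0},{"x":0.002,"y":-0.0001,"z":0,"spin":0}]'
```

```text
time: 17.35
ee_pos: [0.5529, 0.0482, 0.0805]
eef_rot: [-0.689, 0.725, 0.001, -0.001]
ft_force: [-8.6, 0.4, 5.7]
width: -0.0002
```

```bash
python3 -m creep '[{"x":0.0007,"y":0,"z":0,"spin":0},{"x":0.0014,"y":-0.0001,"z":0,"spin":0},{"x":0.002,"y":-0.0001,"z":0,"spin":0},{"x":0.002,"y":-0.0001,"z":0,"spin":0}]'
```

```text
time: 17.85
ee_pos: [0.5548, 0.0481, 0.0804]
eef_rot: [-0.689, 0.725, 0.001, -0.001]
ft_force: [-8.3, -0.8, 6.0]
width: 0.0004
```

```bash
python3 -m creep '[{"x":0.0007,"y":0,"z":0,"spin":0},{"x":0.0014,"y":-0.0001,"z":0,"spin":0},{"x":0.002,"y":-0.0001,"z":0,"spin":0},{"x":0.002,"y":-0.0001,"z":0,"spin":0}]'
```

```text
time: 18.35
ee_pos: [0.5568, 0.048, 0.0805]
eef_rot: [-0.689, 0.725, 0.001, -0.001]
ft_force: [-9.8, -0.3, 7.4]
width: 0.0002
```

```bash
python3 -m creep '[{"x":0.0007,"y":0,"z":0,"spin":0},{"x":0.0014,"y":-0.0001,"z":0,"spin":0},{"x":0.002,"y":-0.0001,"z":0,"spin":0},{"x":0.002,"y":-0.0001,"z":0,"spin":0}]'
```

```text
time: 18.85
ee_pos: [0.5587, 0.048, 0.0804]
eef_rot: [-0.689, 0.725, 0.001, -0.001]
ft_force: [-9.7, 1.2, 7.6]
width: 0.0007
```

```bash
python3 -m creep '[{"x":0.0007,"y":0,"z":0,"spin":0},{"x":0.0014,"y":-0.0001,"z":0,"spin":0},{"x":0.002,"y":-0.0001,"z":0,"spin":0},{"x":0.002,"y":-0.0001,"z":0,"spin":0}]'
```

```text
time: 19.35
ee_pos: [0.5606, 0.0478, 0.0804]
eef_rot: [-0.689, 0.725, 0.001, -0.001]
ft_force: [-10.6, 0.9, 8.3]
width: 0.0004
```

The upward force is growing, likely friction on the tab face. I'll ease the tool up slightly as I advance.

```bash
python3 -m creep '[{"x":0.0005,"y":0,"z":0.0003,"spin":0},{"x":0.001,"y":-0.0001,"z":0.0006,"spin":0},{"x":0.0015,"y":-0.0001,"z":0.0008,"spin":0},{"x":0.0015,"y":-0.0001,"z":0.0008,"spin":0}]'
```

```text
time: 19.85
ee_pos: [0.5614, 0.0478, 0.0805]
eef_rot: [-0.689, 0.725, 0.001, -0.002]
ft_force: [-10.5, 0.6, 3.2]
width: 0.0009
```

```bash
python3 -m creep '[{"x":0.0005,"y":0,"z":0,"spin":0},{"x":0.001,"y":-0.0001,"z":0,"spin":0},{"x":0.0015,"y":-0.0001,"z":0,"spin":0},{"x":0.0015,"y":-0.0001,"z":0,"spin":0}]'
```

```text
time: 20.35
ee_pos: [0.5629, 0.0477, 0.0805]
eef_rot: [-0.689, 0.725, 0.002, -0.002]
ft_force: [-10.0, 1.8, 2.7]
width: 0.0006
```

```bash
python3 -m creep '[{"x":0.0005,"y":0,"z":0,"spin":0},{"x":0.001,"y":-0.0001,"z":0,"spin":0},{"x":0.0015,"y":-0.0001,"z":0,"spin":0},{"x":0.0015,"y":-0.0001,"z":0,"spin":0}]'
```

```text
time: 20.85
ee_pos: [0.5646, 0.0476, 0.0805]
eef_rot: [-0.689, 0.725, 0.001, -0.002]
ft_force: [-9.1, 0.9, 1.4]
width: 0.0006
```

```bash
python3 -m creep '[{"x":0.0005,"y":0,"z":0,"spin":0},{"x":0.001,"y":-0.0001,"z":0,"spin":0},{"x":0.0015,"y":-0.0001,"z":0,"spin":0},{"x":0.0015,"y":-0.0001,"z":0,"spin":0}]'
```

```text
time: 21.35
ee_pos: [0.5686, 0.0471, 0.0817]
eef_rot: [-0.689, 0.725, -0.0, 0.0]
ft_force: [-0.1, -0.7, -0.5]
width: 0.0005
```

```bash
python3 -m creep '[{"x":0.0005,"y":0,"z":0,"spin":0},{"x":0.001,"y":-0.0001,"z":0,"spin":0},{"x":0.0015,"y":-0.0001,"z":0,"spin":0},{"x":0.0015,"y":-0.0001,"z":0,"spin":0}]'
```

```text
time: 21.85
ee_pos: [0.5691, 0.0473, 0.0814]
eef_rot: [-0.689, 0.725, 0.0, -0.0]
ft_force: [-5.0, 0.1, 3.0]
width: 0.0005
```

The force fell to zero (the click) and is now rising against the bumpers. I'll confirm by pushing up to about 18 N in small steps.

```bash
python3 -m creep '[{"x":0.0005,"y":0,"z":0.0002,"spin":0},{"x":0.001,"y":-0.0001,"z":0.0003,"spin":0},{"x":0.001,"y":-0.0001,"z":0.0003,"spin":0}]'
```

```text
time: 22.22
ee_pos: [0.5693, 0.0472, 0.0814]
eef_rot: [-0.689, 0.725, 0.001, -0.001]
ft_force: [-9.1, -0.2, 5.8]
width: -0.0
```

```bash
python3 -m creep '[{"x":0.0005,"y":0,"z":0.0002,"spin":0},{"x":0.001,"y":0,"z":0.0003,"spin":0},{"x":0.001,"y":0,"z":0.0003,"spin":0}]'
```

```text
time: 22.6
ee_pos: [0.5695, 0.0472, 0.0813]
eef_rot: [-0.689, 0.725, 0.001, -0.002]
ft_force: [-11.4, 0.3, 6.6]
width: 0.0006
```

```bash
python3 -m creep '[{"x":0.0005,"y":0,"z":0.0003,"spin":0},{"x":0.001,"y":0,"z":0.0006,"spin":0},{"x":0.001,"y":0,"z":0.0006,"spin":0}]'
```

```text
time: 22.98
ee_pos: [0.5697, 0.0472, 0.0814]
eef_rot: [-0.689, 0.725, 0.002, -0.003]
ft_force: [-15.1, -0.1, 5.1]
width: 0.0004
```

```bash
python3 -m creep '[{"x":0.0005,"y":0,"z":0.0002,"spin":0},{"x":0.001,"y":0,"z":0.0004,"spin":0},{"x":0.001,"y":0,"z":0.0004,"spin":0}]'
```

```text
time: 23.35
ee_pos: [0.57, 0.0472, 0.0814]
eef_rot: [-0.689, 0.725, 0.002, -0.003]
ft_force: [-14.6, -0.3, 4.3]
width: 0.0007
```

```bash
python3 -m creep '[{"x":0.0005,"y":0,"z":0.0002,"spin":0},{"x":0.001,"y":0,"z":0.0003,"spin":0},{"x":0.0012,"y":0,"z":0.0003,"spin":0},{"x":0.0012,"y":0,"z":0.0003,"spin":0}]'
```

```text
time: 23.85
ee_pos: [0.5705, 0.0472, 0.0815]
eef_rot: [-0.689, 0.725, 0.003, -0.004]
ft_force: [-18.8, -0.0, 5.2]
width: 0.0001
```

The push reads 18.8 N, so the latch is in. I'll back off gently, rise and check.

```bash
python3 -m creep '[{"x":-0.002,"y":0,"z":0,"spin":0},{"x":-0.004,"y":0,"z":0,"spin":0},{"x":-0.007,"y":0.0003,"z":0,"spin":0},{"x":-0.012,"y":0.0006,"z":0,"spin":0},{"x":-0.02,"y":0.001,"z":0,"spin":0},{"x":-0.03,"y":0.001,"z":0.005,"spin":0},{"x":-0.04,"y":0.001,"z":0.02,"spin":0},{"x":-0.05,"y":0.001,"z":0.045,"spin":0},{"x":-0.06,"y":0.001,"z":0.075,"spin":0},{"x":-0.07,"y":0.001,"z":0.105,"spin":0},{"x":-0.075,"y":0.001,"z":0.12,"spin":0},{"x":-0.075,"y":0.001,"z":0.12,"spin":0}]'
python3 - <<'E'
from h import *
c=cam('wrist','w5.png');d=cam('scene','s5.png'); W=cloud(c).reshape(-1,3)
T=W[(W[:,2]>.078)&(W[:,2]<.09)&(W[:,0]>.54)&(W[:,0]<.63)&(abs(W[:,1]-.047)<.04)]
o=np.array([.573,.0471]);a=np.radians(-2.9);bx=(T[:,:2]-o)@[np.cos(a),np.sin(a)]
print(len(T),np.percentile(bx,[2,50,98]))
cv2.imwrite('pics/final.png',np.vstack([cv2.resize(c['pixels'][:260],(560,260)),cv2.resize(d['pixels'][120:340,80:480],(560,308))]))
E
```

```text
time: 25.35
ee_pos: [0.4999, 0.0481, 0.204]
eef_rot: [-0.689, 0.725, -0.001, 0.001]
ft_force: [0.4, -0.8, -1.0]
width: 0.0003
1016 [0.00727322 0.01163254 0.01605974]
```

View pics/final.png

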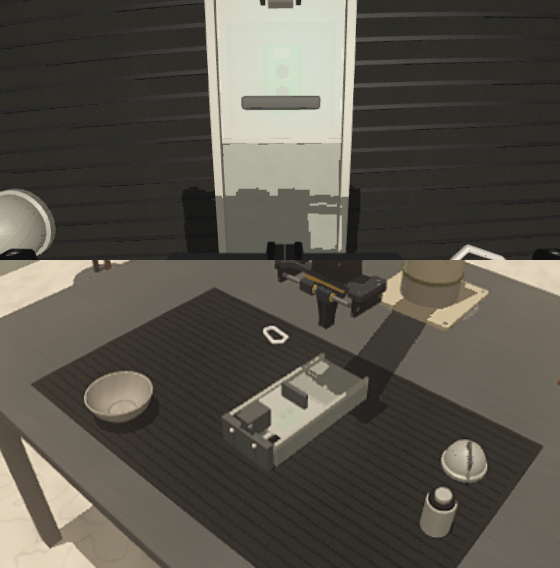

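The cover is shut: the tab is at (281,102), with its face at box x 7.3 mm, so the opening is about 0. The fob shows through the panel at (282,70), and the bystanders haven't moved. I'm handing in.

```bash
python3 -c "
from bench import r
print(r.close_job())"
```

```text
the job is handed in; nothing more can be done
None
```

The key fob is flat in the well and the clear cover is latched shut. I handed the job in at about 25 s of the 54 s allowed, with the robot touching nothing.

- **Fob:** I lowered it until it touched the floor (2.7 N) and then released it. Afterwards its top measured z ≈ 0.031–0.032 m, as expected for lying flat.
- **Cover:** I pushed the tab with closed fingers. The push stayed around 8–11 N, then fell to zero at the click and rose to 18.8 N against the bumpers. With the friction on the tab, the highest total reading was about 19.5 N, under the 30 N limit.
- **After letting go:** The tab face measured 7.3 mm along box x, so the opening is about 0. The cover stayed there for more than a second with the hand away.
- **Other things:** The bowl, carabiner, mints and bell look unmoved in the last picture; I checked them by eye only.

**Odd reading:** There was an upward force of up to 8 N on the fingers during the final push. I took it as friction on the tab face. It dropped when I raised the tool slightly, and no check failed.

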